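# Tip the hubs from a covered scoop tin into their colour tray

## Task

Take the scoop tin with the blue lid out of the sloping stand, keeping its loose lid held shut on the way, and set it down level on the green mat close beside the blue tray. Slide its lid well back, then pick the tin up with the lid held open and tip all three blue hubs into the blue tray from low over it. Stand the empty tin upright on the mat again and let go, leaving the other tins and everything else on the bench where they are.

Things in the scene. Friction and masses are not known exactly. Their poses are not given: they have to be found in the camera images.
- tin_blue: Scoop tin with blue lid, 150 long (x) x 58 wide x 42 high, 0.22 kg. Origin: centre of its underside; +x points to the spout, z up. Level floor from x -74 to -9, then a ramp rising at 25 deg to the spout's rim (x 75, z 42), so the hubs roll out over it once the tin is tipped spout-down by some 45 to 50 deg. In the stand the spout is uphill.
- lid_blue (a joint): Slide of the blue lid, m: 0 shut, 0.075 fully open; it grows as the lid runs to -x of the tin, jutting out behind. Very loose (0.1 N, 0.06 kg): slides by itself when the tin leans over 10 deg; in the stand the stop rail keeps it shut. Sheet 2.5 thick, top at tin z 45, y -29 to 33. The lid stays in its rails: it cannot lift off. The hubs need it open 60 mm or more.
- lip_blue (a point): Middle of the front face (towards the spout) of the blue lid's upright thumb lip: 44 wide (tin y), 2.5 thick, from tin z 45 to 61. Lies at tin x 75, y 1, z 53 when shut. Push it to -x to open. The lid also has a side flange hanging outside the tin's +y wall: 2.5 thick, outer face at tin y 33, z 17 to 45, from x -45 to 70 when shut (moves with the lid).
- grip_blue (a point): Point of the blue tin at its x -20, y 2, z 25, midway between the lid flange's outer face (y 33) and the tin's bare -y wall (y -29): fingers closing along the tin's y here, 62 mm apart, clamp lid and tin together. The flange is under the finger here with the lid shut and with it open.
- hub1: Blue plastic hub with a zinc toothed ring, a roller 52 long, 24 in diameter, 0.03 kg. Origin at its middle, y along its axis. Lies across the blue tin, inside; rolls.
- hub2: A second blue hub, like hub1, in the blue tin.
- hub3: A third blue hub, like hub1, in the blue tin.
- tray_blue: Blue open tray, fixed, 150 x 150 x 50 high, walls 3, floor 3. Origin: centre of its underside; axes along its sides.
- tray_yellow: Yellow open tray, the same size as tray_blue, fixed. Not to be used; the two trays may swap places. Equipment stands all along the bench's edges: a drawer cabinet and bins up to 210 high at the back (world x above 0.77), a scale 80 high at the right (y below -0.49), a press 450 high at the left (y above 0.47).
- stand: Sloping stand of grey sheet and steel, fixed, about 370 wide (y) x 170 deep (x) x 110 high. Origin: centre of its underside. Its shelf rises towards +x at 25 deg from z 35 at x -83; a stop rail 51 high (square to the shelf) runs along the low edge, x -83. Three tins stand side by side 118 apart in y, their undersides flat on the shelf, their rear ends on the rail.
- tin_yellow: Scoop tin of bare aluminium with a yellow lid and yellow stripe, the same in every size as tin_blue (its origin and axes too), standing beside it in the stand. Bystander; its lid is loose as well.
- tin_red: Scoop tin of bare aluminium with a red lid and red stripe, the same in every size as tin_blue (its origin and axes too), standing beside it in the stand. Bystander; its lid is loose as well.
- lube: White squeeze bottle with yellow label and red cap, 48 diameter, 140 high, standing. Origin: centre of its underside. Bystander.
- ring_stack: Stack of zinc toothed rings, 64 diameter, 32 high. Origin: centre of its underside. Bystander.
- gaskets: Stack of black rubber gaskets, 52 diameter, 28 high. Origin: centre of its underside. Bystander.
- cup: Grey plastic cup, 72 diameter, 70 high. Origin: centre of its underside. Bystander.
- driver: Orange-handled screwdriver, 190 long, lying along its x. Origin: below its middle. Bystander.
There are look-alikes about, which are no part of the job. Leave any turquoise look-alike of the tin_blue alone.

How it is judged (in metres and radians):
On the way, in this order (a step that is already met when the one before it is completed fails the run):
1. the blue-lidded tin stands level on the mat close beside the blue tray, let go, its lid still shut (height (world z) of tin_blue below 0.008 m and angle between tin_blue's own z axis and vertical below 0.08 rad and horizontal distance between tin_blue and tray_blue below 0.34 m and value of joint lid_blue below 0.015 m and contact force between the fingers and tin_blue below 0.2 N), for 0.1 s.
2. its lid is slid well back while it stands on the mat (height (world z) of tin_blue below 0.008 m and angle between tin_blue's own z axis and vertical below 0.08 rad and horizontal distance between tin_blue and tray_blue below 0.34 m and value of joint lid_blue above 0.05 m), for 0.1 s.
3. with the tin tipped spout-down, its lid still open, all three hubs lie in the blue tray (angle between tin_blue's own z axis and vertical above 0.4 rad and value of joint lid_blue above 0.04 m and x of hub1 in the frame of tray_blue between -0.075 and 0.075 m and y of hub1 in the frame of tray_blue between -0.075 and 0.075 m and z of each of hub1, hub2, hub3 in the frame of tray_blue below 0.045 m and x of hub2 in the frame of tray_blue between -0.075 and 0.075 m and y of hub2 in the frame of tray_blue between -0.075 and 0.075 m and x of hub3 in the frame of tray_blue between -0.075 and 0.075 m and y of hub3 in the frame of tray_blue between -0.075 and 0.075 m), for 0.1 s.
At the end, for the whole second after the job is handed in: all three blue hubs lie at rest inside the blue tray (within its walls, below its rim); the blue-lidded tin stands upright on the mat (within 8 mm of it, leaning under 0.08 rad), at rest and released (x of hub1 in the frame of tray_blue between -0.075 and 0.075 m and y of hub1 in the frame of tray_blue between -0.075 and 0.075 m and z of each of hub1, hub2, hub3 in the frame of tray_blue below 0.045 m and x of hub2 in the frame of tray_blue between -0.075 and 0.075 m and y of hub2 in the frame of tray_blue between -0.075 and 0.075 m and x of hub3 in the frame of tray_blue between -0.075 and 0.075 m and y of hub3 in the frame of tray_blue between -0.075 and 0.075 m and height (world z) of tin_blue below 0.008 m and angle between tin_blue's own z axis and vertical below 0.08 rad and linear speed of tin_blue below 0.02 m/s and linear speed of each of hub1, hub2, hub3 below 0.05 m/s); the robot touches nothing.
It fails at once if the blue lid open over 20 mm while the tin, still with hubs in it, is off the mat and away from the blue tray (over 0.34 m, centre to centre) (value of joint lid_blue above 0.02 m and height (world z) of tin_blue above 0.012 m and horizontal distance between tin_blue and tray_blue above 0.34 m and not (x of hub1 in the frame of tray_blue between -0.075 and 0.075 m and y of hub1 in the frame of tray_blue between -0.075 and 0.075 m and z of each of hub1, hub2, hub3 in the frame of tray_blue below 0.045 m and x of hub2 in the frame of tray_blue between -0.075 and 0.075 m and y of hub2 in the frame of tray_blue between -0.075 and 0.075 m and x of hub3 in the frame of tray_blue between -0.075 and 0.075 m and y of hub3 in the frame of tray_blue between -0.075 and 0.075 m)).
It fails at once if a hub dropped from high up (faster than 2 m/s) (linear speed of any of hub1, hub2, hub3 above 2 m/s).
It fails at once if another tin, the bottle, the ring or gasket stack, the cup or the screwdriver moved over 20 mm (distance of any of tin_yellow, tin_red, lube, ring_stack, gaskets, cup, driver from where it was at the start of the episode above 0.02 m).
It also fails if it takes over 72 s, if anything falls off the work surface, if the arm or the gripper's body presses on something with over 40 N, if the wrist force passes 120 N, or if a joint passes its speed limit or range.

## Robot

A 6-joint arm with a two-finger parallel gripper is mounted at the origin on the work surface. World frame = base frame: x ahead of the robot, y to its left, z up, the work surface at z = 0. Lengths are in m, angles in degrees, forces in N, time in s.
With the tool pointing down it reaches from about 0.4 to 0.825 m from the base axis. Payload 7 kg.
Tool frame: the origin (TCP) lies at the very end of the fingers, on their centre line; the grasp point (between the pads) lies 19 mm behind it; z points along the fingers, y is the line along which they close (so a half turn about z gives the same grasp; the last joint's range is limited). The gripper opens to 88 mm and grips with 3 to 60 N. Pads are 19 mm wide; open, the fingers measure 130 mm over their backs; the gripper's body (78 mm by 193 mm) begins 47 mm behind the grasp point.
Start: joints at [88.642, 20.546, 0.682, 0, -70.136, -16.507], TCP at [0.207, 0.642, 0.227] pointing down, gripper open.
Joint ranges: [-176.03, 176.03], [-82.01, 121.73], [-58.28, 71.71], [-173.87, 95.51], [-174.79, -0.11], [-173.66, 173.66]. Speed limits (degrees/s): [136.94, 136.94, 172.46, 180, 180, 180].

## Interface

Orientations are given as [roll, pitch, yaw] about the fixed x, y, z axes, in that order (R = Rz(yaw) Ry(pitch) Rx(roll)).
In Python, from plant import get_obs, snapshot, camera_params, close_job, boxes_of, cut_out, landmark_of gives the robot as it stands.
- The arm moves only by the shell command python3 -m inch 'ROWS' [OPENING]. ROWS is text: rows parted by semicolons, each of 6 numbers parted by spaces: the shift along the tool's x, y, z in units of 30 cm (1.0 is 30 cm), then the turn, a rotation vector about the tool's x, y, z in units of pi rad (1.0 is pi rad). A call has 1 to 10 rows; each row is the pose to reach, as a shift and turn from the pose commanded when the call began, along the tool's axes at that moment, turning the shorter way round; what a row does not reach only later rows make up. A row lasts 1/12 s, in which the tool goes at most 41.7 mm and 7.16 degrees, less where a joint would pass 70% of its speed; a pose out of reach is approached as far as the arm can. A call with a number of a shift or a turn outside -1 to 1 is refused whole. A call with a gripper value outside its range is refused whole. OPENING is the closure, from -1 (fully open) to 1 (shut), set as the call begins (- or left out, the last holds). The fingers move at their own pace and stop on an object; the grip force is fixed at half the most. Time passes only in rows, so rows that repeat a pose let the fingers close. It gives the time, the measured TCP pose, the force, the opening and the grip force at its end, in the units of the state.
- get_obs(): the state, without advancing time (a new reading comes with each control period).
- snapshot(name): name is "side" or "top" or "wrist"; returns the picture (480x640x3 uint8, red, green, blue); there is no depth.
- camera_params(name): a dict with "mtx" (3x3 intrinsics, pixels), "k1" (the pictures are not rectified: a ray, as slopes to the right and down, at radius r is drawn at 1 + k1 r^2 times it, then the intrinsics apply), "rvec" (rotation vector, rad) and "tvec" (3), from world to camera coordinates, as OpenCV has them. Camera axes: x right, y down, z forward; pixel columns grow to the right and rows downward; lengths in m; the calibration is good to about 2 mm. A picture is of the moment at which its call begins: read the wrist's pose just before it. camera_params takes no time and is no camera call; for the wrist camera it gives the pose at the moment of the call.
- close_job(): hands the job in; it is judged then, once.
Trained networks look in the newest picture that a camera, given by its name, has taken for a name from the list of things; names that differ only in an ending like _2 or _b are one class to them, and where a whole thing is asked for, a point or a joint stands for the part that bears it (a point fixed in the world has none). Each returns a list of dicts, best first, with "p" (0 to 1); they miss things now and then, are a little off and sometimes report something else, mostly with a low value. They report only what shows in the picture. A call takes as long as a camera call. They do not tell look-alikes from the thing itself.
- boxes_of(camera, thing): "rect" ([left, top, width, height] in pixels, round what is visible of it).
- cut_out(camera, thing): "pixels" (480x640 bool, what is visible of it) and "rect" ([left, top, width, height] in pixels, round what is visible of it).
- landmark_of(camera, thing): "uv" ([column, row] in pixels: a listed point, or the origin of a listed thing).
The state is a dict: "clock": time; "joint_pos": joint angles; "qvel": joint speeds; "tau": joint torques, N m; "tool_pos": TCP position; "orientation": TCP orientation; "force": force on the tool from outside, world axes, zero at the start; "moment": the same for the moment, N m; "opening": finger opening in m; "gripper_force": force on a finger pad.
Only numpy, scipy, OpenCV 4.12 (cv2) and the standard library are available. Lean on these libraries where they do the work, as an engineer would, in place of code of your own. Each camera call takes 0.05 s, during which the arm holds its last target. There are 200 camera calls.

## Working session

There is one attempt and no reset: what is moved stays moved. The work goes in short steps, Python scripts to look and compute and a shell command to move; the robot and the scene stay as the last step left them, time stands still between calls to the robot, and variables do not carry over. Pictures are saved under pics/ and viewed, at most 10 in all, crops included, and the job is handed in when it is done.

```bash
ls; mkdir -p pics; cat > h.py <<'E'
import numpy as np, cv2
from plant import *
from scipy.spatial.transform import Rotation as R
def proj(cam,P):
    c=camera_params(cam);P=np.atleast_2d(P).astype(float)
    Q=P@cv2.Rodrigues(np.array(c['rvec'],float))[0].T+np.array(c['tvec'])
    s=Q[:,:2]/Q[:,2:];r2=(s**2).sum(1,keepdims=True);s=s*(1+c['k1']*r2)
    m=np.array(c['mtx']);return s@m[:2,:2].T+m[:2,2]
def ray(cam,uv):
    c=camera_params(cam);m=np.array(c['mtx'])
    d=np.linalg.solve(m[:2,:2],np.array(uv,float)-m[:2,2]);s=d.copy()
    for _ in range(20): s=d/(1+c['k1']*(s@s))
    Rm=cv2.Rodrigues(np.array(c['rvec'],float))[0]
    return -Rm.T@np.array(c['tvec']).ravel(),Rm.T@np.r_[s,1]
def onz(cam,uv,z):
    o,d=ray(cam,uv);return o+d*(z-o[2])/d[2]
def tri(a,b):
    A=np.zeros((3,3));B=np.zeros(3)
    for o,d in (a,b):
        d=d/np.linalg.norm(d);M=np.eye(3)-np.outer(d,d);A+=M;B+=M@o
    return np.linalg.solve(A,B)
def save(cam,name): cv2.imwrite(f'pics/{name}.png',cv2.cvtColor(snapshot(cam),cv2.COLOR_RGB2BGR))
E
python3 - <<'E'
from h import *
for c in ('top','side'):
    save(c,c+'0')
    for n in ('tin_blue','tin_yellow','tin_red','tray_blue','tray_yellow','stand','grip_blue','lip_blue','lube','ring_stack','gaskets','cup','driver'):
        for l in landmark_of(c,n)[:3]: print(c,n,np.round(l['uv']),round(l['p'],2))
E
```

```text
pics
top tin_blue [235. 335.] 0.98
top tin_blue [267. 165.] 0.94
top tin_blue [119. 293.] 0.9
top tin_yellow [238. 206.] 0.96
top tin_red [208. 245.] 0.83
top tray_blue [447. 263.] 0.94
top tray_yellow [450. 185.] 0.72
top stand [236. 209.] 0.77
top grip_blue [243. 332.] 0.72
top grip_blue [272. 171.] 0.69
top grip_blue [110. 297.] 0.57
top lip_blue [242. 148.] 0.87
top lip_blue [139. 272.] 0.56
top lip_blue [206. 352.] 0.55
top lube [516. 210.] 0.89
top ring_stack [368. 219.] 0.9
top gaskets [342. 208.] 0.69
top cup [298. 237.] 0.97
top driver [514. 290.] 0.62
side tin_blue [242. 210.] 0.93
side tin_blue [358. 221.] 0.86
side tin_blue [225. 250.] 0.71
side tin_yellow [323. 218.] 0.94
side tin_red [290. 212.] 0.91
side tray_blue [346. 359.] 0.97
side tray_yellow [424. 342.] 0.89
side stand [323. 236.] 0.96
side grip_blue [237. 199.] 0.85
side grip_blue [364. 225.] 0.8
side grip_blue [227. 247.] 0.62
side lip_blue [363. 196.] 0.9
side lip_blue [257. 196.] 0.81
side lip_blue [214. 226.] 0.68
side lube [437. 404.] 0.71
side ring_stack [352. 295.] 0.95
side ring_stack [426. 343.] 0.64
side ring_stack [290. 214.] 0.62
side gaskets [354. 280.] 0.66
side gaskets [422. 342.] 0.34
side cup [317. 267.] 0.96
```

View pics/top0.png

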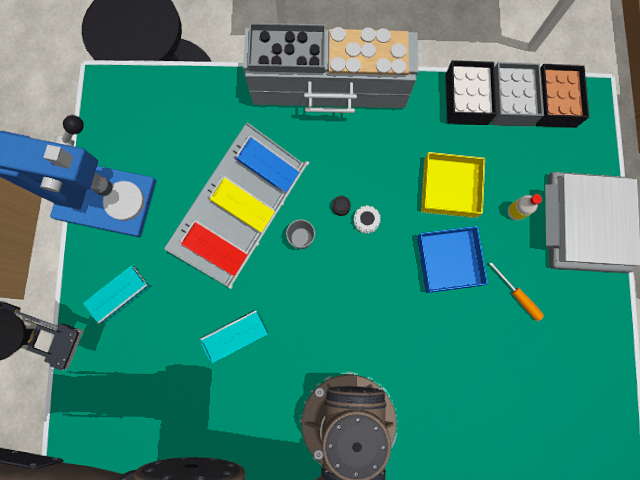

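View pics/side0.png

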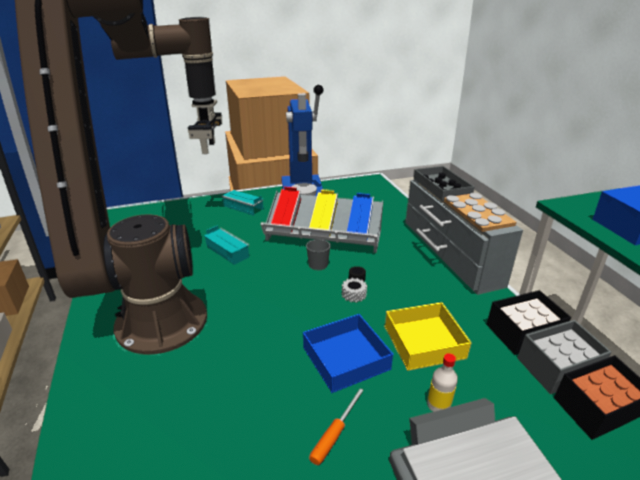

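The blue-lid tin shows at top (265,165) and side (358,221). Two turquoise look-alikes lie on the mat, at top (235,335) and (119,293). Only the (265,165) one is truly blue and sits in the stand, so I'll confirm it in a crop.

```bash
python3 - <<'E'
from h import *
from scipy.optimize import least_squares
t=cv2.imread('pics/top0.png');s=cv2.imread('pics/side0.png')
a=cv2.resize(t[110:290,160:315],None,fx=3,fy=3,interpolation=cv2.INTER_CUBIC)[:540,:400]
b=cv2.resize(s[180:250,255:385],None,fx=3,fy=3,interpolation=cv2.INTER_CUBIC)
o=np.zeros((540,800,3),np.uint8);o[:a.shape[0],:400]=a[:,:400];o[:b.shape[0],405:405+b.shape[1]]=b
cv2.imwrite('pics/crop.png',o)
def quad(im,box,hue):
    x0,y0,x1,y1=box;h=cv2.cvtColor(im,cv2.COLOR_BGR2HSV)
    m=np.zeros(im.shape[:2],np.uint8);m[y0:y1,x0:x1]=((abs(h[...,0].astype(int)-hue)<8)&(h[...,1]>120)&(h[...,2]>70))[y0:y1,x0:x1]
    c=max(cv2.findContours(m,0,2)[0],key=cv2.contourArea);r=cv2.minAreaRect(c)
    return cv2.boxPoints(r),c
for im,box,n in((t,(225,120,310,200),'top'),(s,(335,180,385,240),'side')):
    for hue in (110,):
        q,c=quad(im,box,hue);print(n,np.round(q,1).tolist(),cv2.contourArea(c), np.round(cv2.approxPolyDP(c,2.5,True)[:,0]).tolist())
q,c=quad(t,(410,220,500,300),110);print('traytop',q.tolist())
for uv,z in (((235,335),.0),((119,293),0),((238,206),.07),((447,263),0),((450,185),0),((516,210),0),((368,219),0),((342,208),0),((298,237),0),((514,290),0),((242,148),.15)):
    print(uv,np.round(onz('top',uv,z),3))
print(camera_params('top'));print(get_obs())
for u,v,z in ((447,263,0),):
    print(tri(ray('top',(447,263)),ray('side',(346,359))))
print('tin',tri(ray('top',(267,165)),ray('side',(358,221))),'grip',tri(ray('top',(272,171)),ray('side',(364,225))),'lip',tri(ray('top',(242,148)),ray('side',(363,196))))
E
```

```text
top [[234.8000030517578, 158.3000030517578], [250.1999969482422, 136.6999969482422], [300.1000061035156, 172.3000030517578], [284.6000061035156, 193.89999389648438]] 1499.5 [[250, 137], [235, 158], [286, 192], [298, 172]]
side [[346.6000061035156, 230.60000610351562], [353.1000061035156, 191.5], [372.5, 194.8000030517578], [366.0, 233.8000030517578]] 683.5 [[358, 193], [353, 197], [347, 230], [366, 232], [371, 197]]
traytop [[416.26641845703125, 233.49783325195312], [478.82098388671875, 225.15721130371094], [486.72491455078125, 284.4366760253906], [424.17034912109375, 292.77728271484375]]
(235, 335) [0.209 0.29  0.   ]
(119, 293) [0.309 0.592 0.   ]
(238, 206) [0.527 0.285 0.07 ]
(447, 263) [ 0.401 -0.254  0.   ]
(450, 185) [ 0.613 -0.268  0.   ]
(516, 210) [ 0.547 -0.445  0.   ]
(368, 219) [ 0.515 -0.047  0.   ]
(342, 208) [0.543 0.022 0.   ]
(298, 237) [0.463 0.136 0.   ]
(514, 290) [ 0.333 -0.429  0.   ]
(242, 148) [0.65  0.269 0.15 ]
{'mtx': array([[520.07015748,   0.        , 331.62523126],
       [  0.        , 520.07015748, 240.69374368],
       [  0.        ,   0.        ,   
[... 282 characters left out ...]
.65057462e+01]), 'qvel': array([-0.00837722,  0.09503881,  0.02246555, -0.04919297, -0.01453847,
        0.01447189]), 'tau': array([-9.21322862e-04, -5.82384467e+01,  2.93297786e+01,  7.00238988e+00,
        1.23926962e-02, -1.12393133e-05]), 'tool_pos': array([0.20709798, 0.64240076, 0.22654918]), 'orientation': array([ 1.79997191e+02, -1.07897201e-03, -1.78648801e+01]), 'force': array([ 0.32489884,  0.04225664, -1.20296391]), 'moment': array([ 0.00899113, -0.02357632,  0.01174737]), 'gripper_force': 0.0, 'opening': 0.08795790531711033}
[ 0.40597575 -0.25651778 -0.0061651 ]
tin [0.6283752  0.21625711 0.07890114] grip [0.62972933 0.20124917 0.06800531] lip [0.65806922 0.27041141 0.13706168]
```

View pics/crop.png

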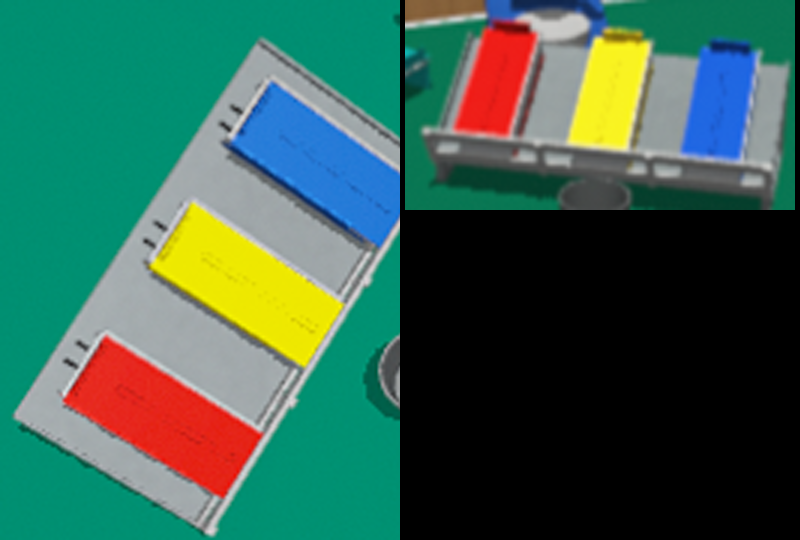

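The crop confirms it: the blue tin, at top (267,165), sits in the stand beside yellow and red, spout and lip uphill to the upper left. Next I fit the stand's pose from all three lids.

```bash
cat > fit.py <<'E'
from h import *
from scipy.optimize import least_squares
t=cv2.imread('pics/top0.png');s=cv2.imread('pics/side0.png')
def mask(im,hue,box):
    x0,y0,x1,y1=box;h=cv2.cvtColor(im,cv2.COLOR_BGR2HSV)
    d=abs(h[...,0].astype(int)-hue);d=np.minimum(d,180-d);o=np.zeros(d.shape,np.uint8)
    o[y0:y1,x0:x1]=((d<8)&(h[...,1]>120)&(h[...,2]>40))[y0:y1,x0:x1];return o
# lid parts: sheet, flange, lip
def parts():
    bx=lambda x,y,z:np.array([[a,b,c] for a in x for b in y for c in z])/1000
    return [bx((-75,75),(-29,33),(42.5,45)),bx((-45,70),(30.5,33),(17,45)),bx((72.5,75),(-21,23),(45,61))]
Z0=.035+.075*np.sin(np.radians(25))
def tinpose(p,k): # p: x,y,yaw of middle tin; k slot
    y=p[2];c=np.array([p[0],p[1],Z0+p[3]])+k*.118*np.array([-np.sin(y),np.cos(y),0])
    return R.from_euler('ZY',[y,np.radians(-25)]),c
S=8
def sil(cam,Rt,c):
    o=np.zeros((480,640),np.float32);
    big=np.zeros((480*2,640*2),np.uint8)
    for P in parts():
        uv=proj(cam,Rt.apply(P)+c);h=cv2.convexHull(uv.astype(np.float32)).reshape(-1,2)
        cv2.fillConvexPoly(big,np.round((h+.5)*2*64-32).astype(np.int32),255,shift=6)
    return cv2.resize(big,(640,480),interpolation=cv2.INTER_AREA)/255.
E
python3 - <<'E'
from fit import *
from scipy.optimize import minimize
obs=[]
for cam,im in(('top',t),('side',s)):
    for k,hue,b in ((-1,110,(225,120,310,200) if cam=='top' else (340,180,385,240)),(0,28,(190,170,280,240) if cam=='top' else (300,180,345,240)),(1,0,(170,215,255,280) if cam=='top' else (265,180,302,240))):
        m=mask(im,hue,b);print(cam,k,m.sum());obs.append((cam,k,cv2.GaussianBlur(m.astype(np.float32),(0,0),1)))
def cost(q):
    p=[q[0],q[1],q[2],q[3]]
    return sum(((cv2.GaussianBlur(sil(c,*tinpose(p,k)),(0,0),1)-m)**2).sum() for c,k,m in obs)
best=None
for y0 in (50,58,66):
    r=minimize(cost,[.53,.285,np.radians(y0),0],method='Nelder-Mead',options=dict(initial_simplex=np.array([.53,.285,np.radians(y0),0])+np.array([[0,0,0,0],[.03,0,0,0],[0,.03,0,0],[0,0,.1,0],[0,0,0,.008]]),xatol=1e-5))
    print(r.fun,r.x,np.degrees(r.x[2]));best=r if best is None or r.fun<best.fun else best
p=best.x
Rt,c=tinpose(p,-1);g=c+Rt.apply([-.02,.002,.028]);print('blue origin',c,'grip28',g,'yaw',np.degrees(p[2]))
for k in(-1,0,1):print(k,[round(cost and ((cv2.GaussianBlur(sil(cc,*tinpose(p,kk)),(0,0),1)-m)**2).sum(),1) for cc,kk,m in obs if kk==k])
E
```

```text
top -1 1567
top 0 1595
top 1 1613
side -1 738
side 0 711
side 1 674
399.4246872322352 [0.52914552 0.28285033 1.05531089 0.00325104] 60.464860267749614Traceback (most recent call last):
  File "<stdin>", line 12, in <module>
    res = _minimize_neldermead(fun, x0, args, callback, bounds=bounds,
                               **options)
    fxcc = func(xcc)
    fx = function(np.copy(x), *(wrapper_args + args))
  File "<stdin>", line 9, in cost
  File "<stdin>", line 9, in <genexpr>
  File "fit.py", line 21, in sil
    uv=proj(cam,Rt.apply(P)+c);h=cv2.convexHull(uv.astype(np.float32)).reshape(-1,2)
  File "h.py", line 5, in proj
    c=camera_params(cam);P=np.atleast_2d(P).astype(float)
ValueError: time passes only in moves, steps and waits
```

```bash
cat > go.py <<'E'
# target TCP pose -> shift (tool axes, /0.3) and turn (/pi) from a start pose
from h import *
def toolR(tinR): return tinR*R.from_euler('x',180,degrees=True)
def tin(yaw,pitch): return R.from_euler('ZY',[yaw,pitch],degrees=True)
def rel(p0,R0,p1,R1): return np.round(np.r_[R0.inv().apply(p1-p0)/.3,(R0.inv()*R1).as_rotvec()/np.pi],4)
def now():
    o=get_obs();return np.array(o['tool_pos']),R.from_euler('xyz',o['orientation'],degrees=True),o
def grip(c,T,x=-.02,y=.002,z=.028): # tcp for grasp centre at tin x,y,z
    return c+T.apply([x,y,z-.019])
BLUE=(np.array([.6318,.2247,.0700]),tin(60.46,-25))
E
python3 - <<'E'
from go import *
p0,R0,o=now();c,T=BLUE
w1=np.array([.40,.36,.30]);R1=toolR(tin(25,0))
pre=grip(c,T,z=.028+.12);g=grip(c,T)
print(rel(p0,R0,w1,R1));print(pre,rel(w1,R1,pre,toolR(T)));print(g,rel(pre,toolR(T),g,toolR(T)))
E
```

```text
[ 0.9008  0.6987 -0.2448  0.      0.     -0.2381]
[0.59424427 0.16248501 0.17846134] [ 0.3086  0.8703  0.4051  0.043   0.1344 -0.1938]
[0.61924794 0.20660695 0.0697044 ] [ 0.  -0.   0.4  0.   0.   0. ]
```

```bash
r="";python3 -m inch '0.9008 0.6987 -0.2448 0 0 -0.2381;0.9008 0.6987 -0.2448 0 0 -0.2381;0.9008 0.6987 -0.2448 0 0 -0.2381;0.9008 0.6987 -0.2448 0 0 -0.2381;0.9008 0.6987 -0.2448 0 0 -0.2381;0.9008 0.6987 -0.2448 0 0 -0.2381;0.9008 0.6987 -0.2448 0 0 -0.2381;0.9008 0.6987 -0.2448 0 0 -0.2381;0.9008 0.6987 -0.2448 0 0 -0.2381;0.9008 0.6987 -0.2448 0 0 -0.2381' -1
python3 -c "from go import *;print(now()[2]['joint_pos'])"
```

```text
clock: 2.23
tool_pos: [0.4019, 0.3574, 0.3018]
orientation: [-179.9, -0.1, 24.8]
force: [-0.3, 0.4, 0.9]
opening: 0.0876
gripper_force: 0.0
[ 6.25679053e+01  5.06743175e+00 -9.72314237e+00  3.87419864e-02
 -7.50689447e+01  5.22270842e+01]
```

```bash
python3 -m inch '0.3086 0.8703 0.2 0.043 0.1344 -0.1938;0.3086 0.8703 0.2 0.043 0.1344 -0.1938;0.3086 0.8703 0.2 0.043 0.1344 -0.1938;0.3086 0.8703 0.2 0.043 0.1344 -0.1938;0.3086 0.8703 0.2 0.043 0.1344 -0.1938;0.3086 0.8703 0.2 0.043 0.1344 -0.1938;0.3086 0.8703 0.4051 0.043 0.1344 -0.1938;0.3086 0.8703 0.4051 0.043 0.1344 -0.1938;0.3086 0.8703 0.4051 0.043 0.1344 -0.1938;0.3086 0.8703 0.4051 0.043 0.1344 -0.1938'
python3 - <<'E'
from go import *
p0,R0,o=now();c,T=BLUE;g=grip(c,T)
print(rel(p0,R0,grip(c,T,z=.148),toolR(T)),rel(p0,R0,g,toolR(T)),o['joint_pos'].round())
save('wrist','w1')
for n in('grip_blue','lip_blue','tin_blue'):print(n,[(l['uv'],l['p']) for l in landmark_of('wrist',n)])
print('expected',proj('wrist',np.array([c+T.apply([-.02,.002,.025]),c+T.apply([.075,.001,.053]),c,c+T.apply([-.075,-.029,.045]),c+T.apply([-.075,.033,.045]),c+T.apply([.075,.033,.045]),c+T.apply([.075,-.029,.045])])))
im=cv2.imread('pics/w1.png')
for q in proj('wrist',np.array([c+T.apply([x,y,.045]) for x in(-.075,.075) for y in (-.029,.033)])): cv2.circle(im,(int(q[0]),int(q[1])),4,(255,0,255),2)
cv2.imwrite('pics/w1.png',im)
E
```

```text
clock: 3.07
tool_pos: [0.5941, 0.1587, 0.1714]
orientation: [-179.6, -24.6, 60.1]
force: [-0.1, -0.5, -0.5]
opening: 0.0878
gripper_force: 0.0
[ 0.02   -0.006  -0.0167 -0.0012  0.002  -0.0019] [ 0.0225 -0.0045  0.3832 -0.0012  0.002  -0.0019] [ 22.  10. -17. -22. -45. 141.]
grip_blue [([323.0, 225.4], 0.71)]
lip_blue [([323.6, 100.9], 0.86)]
tin_blue [([325.5, 198.0], 0.72), ([326.2, 104.3], 0.51)]
expected [[319.49870295 236.88419106]
 [321.130957   112.32758132]
 [321.72837606 206.37028284]
 [357.48697318 308.44846954]
 [281.58908001 308.50137271]
 [274.06407477 112.97972842]
 [365.08903032 112.95839215]]
```

View pics/w1.png

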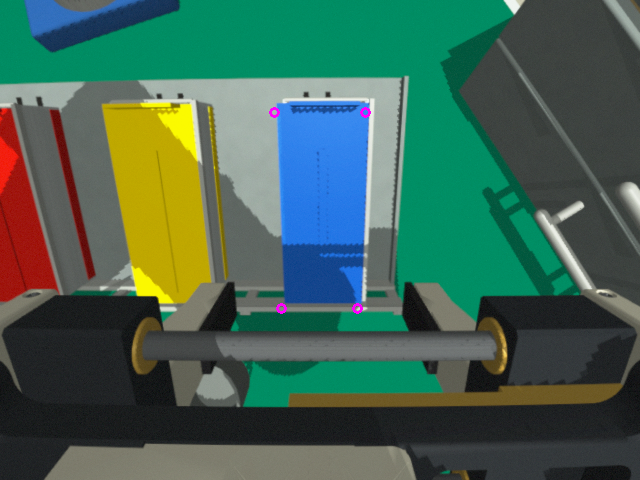

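The picture shows the blue tin centred between the fingers at about (323,200). My overlay sits about 10 px low because the arm was still settling, so I'll re-measure at rest.

```bash
cat > wfit.py <<'E'
from fit import *
from go import *
from scipy.optimize import minimize
import h,fit
def wristfit(c0,yaw0,pitch,hue=110,lidhue=None):
    cp=camera_params('wrist');im=cv2.cvtColor(snapshot('wrist'),cv2.COLOR_RGB2BGR)
    h.camera_params=lambda n:cp
    m=mask(im,hue,(200,60,450,325));n,l,st,_=cv2.connectedComponentsWithStats(m);m=(l==1+np.argmax(st[1:,4])).astype(np.uint8)
    roi=np.zeros(m.shape,bool);roi[60:270]=True
    mb=cv2.GaussianBlur(m.astype(np.float32),(0,0),1)
    def cost(q):
        T=tin(np.degrees(q[2]),pitch);return (((cv2.GaussianBlur(sil('wrist',T,q[:3]*[1,1,0]+[0,0,q[3]]),(0,0),1)-mb)**2)[roi]).sum()
    x0=np.r_[c0[:2],np.radians(yaw0),c0[2]]
    r=minimize(cost,x0,method='Nelder-Mead',options=dict(initial_simplex=x0+np.array([[0]*4,[.008,0,0,0],[0,.008,0,0],[0,0,.05,0],[0,0,0,.006]]),xatol=1e-5))
    return r,im,m
E
python3 - <<'E'
from wfit import *
p0,R0,o=now();c,T=BLUE
r,im,m=wristfit(c,60.46,-25)
print(m.sum(),r.fun,r.x,np.degrees(r.x[2]))
c2=r.x[[0,1,3]];T2=tin(np.degrees(r.x[2]),-25)
for cc,TT in((c,T),(c2,T2)): print('pre',rel(p0,R0,grip(cc,TT,z=.148),toolR(TT)),'g',rel(p0,R0,grip(cc,TT),toolR(TT)))
E
```

```text
15944 7.933104858255074 [0.63614911 0.22408461 1.05341084 0.06441565] 60.35599546837614
pre [-0.0025  0.0003  0.001   0.0001 -0.0001  0.    ] g [-2.70e-03  2.00e-04  4.01e-01  1.00e-04 -1.00e-04  0.00e+00]
pre [-0.0055  0.0135  0.0202 -0.0001 -0.0001  0.0006] g [-5.700e-03  1.370e-02  4.202e-01 -1.000e-04 -1.000e-04  6.000e-04]
```

```bash
python3 -m inch '-0.0055 0.0135 0.1 0 0 0.0006;-0.0055 0.0135 0.2 0 0 0.0006;-0.0055 0.0135 0.28 0 0 0.0006;-0.0055 0.0135 0.34 0 0 0.0006;-0.0055 0.0135 0.38 0 0 0.0006;-0.0055 0.0135 0.41 0 0 0.0006;-0.0055 0.0135 0.41 0 0 0.0006;-0.0055 0.0135 0.41 0 0 0.0006'
python3 -m inch '0 0 0 0 0 0;0 0 0 0 0 0;0 0 0 0 0 0;0 0 0 0 0 0;0 0 0 0 0 0;0 0 0 0 0 0;0 0 0 0 0 0;0 0 0 0 0 0' 1
python3 - <<'E'
from go import *
p0,R0,o=now()
print(R0.inv().apply([0,0,.1]).round(4)/.3)
E
```

```text
clock: 3.98
tool_pos: [0.6228, 0.205, 0.0672]
orientation: [-180.0, -25.0, 60.4]
force: [0.4, -0.1, 0.6]
opening: 0.0878
gripper_force: 0.0
clock: 4.65
tool_pos: [0.6229, 0.2042, 0.0669]
orientation: [-180.0, -25.0, 60.3]
force: [-2.5, -1.4, 5.6]
opening: 0.0618
gripper_force: 30.0
[ 0.141 -0.    -0.302]
```

```bash
python3 -m inch '0.04 0 -0.085 0 0 0;0.08 0 -0.17 0 0 0;0.12 0 -0.26 0 0 0;0.16 0 -0.34 0 0 0;0.19 0 -0.41 0 0 0;0.22 0 -0.47 0 0 0;0.22 0 -0.47 0 0 0;0.22 0 -0.47 0 0 0'
python3 - <<'E'
from go import *
p0,R0,o=now();print(o['opening'],o['joint_pos'].round())
A=(np.array([.54,.10,.26]),toolR(tin(0,0)));B=(np.array([.41,-.01,.20]),toolR(tin(-70,0)));C=(np.array([.41,-.01,.03]),B[1])
print(rel(p0,R0,*A));print(rel(*A,*B));print(rel(*B,*C))
c2=np.array([.6361,.2241,.0644]);print(tin(60.36,-25).inv().apply(np.array([.6229,.2042,.0669])-c2))
E
```

```text
clock: 5.32
tool_pos: [0.6224, 0.2046, 0.2219]
orientation: [-179.9, -25.0, 60.3]
force: [-0.2, 0.5, -5.0]
opening: 0.0616
gripper_force: 30.0
0.06162701381436437 [ 26.  10. -11. -18. -49. 134.]
[-0.344  -0.0665 -0.3008 -0.0735 -0.1256  0.3297]
[-0.4333  0.3667  0.2     0.     -0.      0.3889]
[ 0.     -0.      0.5667  0.      0.      0.    ]
[-0.02053545  0.00163126  0.01233428]
```

```bash
python3 -m inch '-0.034 -0.007 -0.03 -0.0074 -0.0126 0.033;-0.069 -0.013 -0.06 -0.0147 -0.0251 0.066;-0.103 -0.02 -0.09 -0.022 -0.0377 0.0989;-0.138 -0.027 -0.12 -0.0294 -0.0502 0.1319;-0.172 -0.033 -0.15 -0.0367 -0.0628 0.165;-0.206 -0.04 -0.18 -0.0441 -0.0754 0.1978;-0.241 -0.047 -0.21 -0.0514 -0.0879 0.2308;-0.275 -0.053 -0.24 -0.0588 -0.1005 0.2638;-0.31 -0.06 -0.27 -0.0661 -0.113 0.2967;-0.344 -0.0665 -0.3008 -0.0735 -0.1256 0.3297'
python3 -m inch '-0.04 0.037 0.02 0 0 0.0389;-0.087 0.073 0.04 0 0 0.0778;-0.13 0.11 0.06 0 0 0.1167;-0.173 0.147 0.08 0 0 0.1556;-0.217 0.183 0.1 0 0 0.1945;-0.26 0.22 0.12 0 0 0.2333;-0.303 0.257 0.14 0 0 0.2722;-0.347 0.293 0.16 0 0 0.3111;-0.39 0.33 0.18 0 0 0.35;-0.4333 0.3667 0.2 0 0 0.3889'
python3 -m inch '0 0 0.08 0 0 0;0 0 0.16 0 0 0;0 0 0.24 0 0 0;0 0 0.3 0 0 0;0 0 0.36 0 0 0;0 0 0.4 0 0 0;0 0 0.42 0 0 0;0 0 0.42 0 0 0'
python3 - <<'E'
from go import *
p0,R0,o=now();print(o['opening'],o['joint_pos'].round())
print(rel(p0,R0,np.array([.41,-.01,.0143]),toolR(tin(-70,0))))
save('top','t1')
E
```

```text
clock: 6.15
tool_pos: [0.5386, 0.0996, 0.2577]
orientation: [179.9, 0.3, -0.3]
force: [0.0, -0.1, -4.6]
opening: 0.0623
gripper_force: 30.0
clock: 6.98
tool_pos: [0.4084, -0.0107, 0.1977]
orientation: [179.8, 0.0, -70.4]
force: [0.3, -0.4, -3.9]
opening: 0.0615
gripper_force: 30.0
clock: 7.65
tool_pos: [0.4085, -0.0108, 0.0719]
orientation: [179.7, -0.0, -70.0]
force: [0.0, 0.5, -3.7]
opening: 0.0616
gripper_force: 30.0
0.06160346938366832 [ 26.   5. -43.  -0. -42.  -6.]
[-8.000e-04 -6.600e-03  1.921e-01  1.600e-03 -1.000e-04 -2.000e-04]
```

View pics/t1.png

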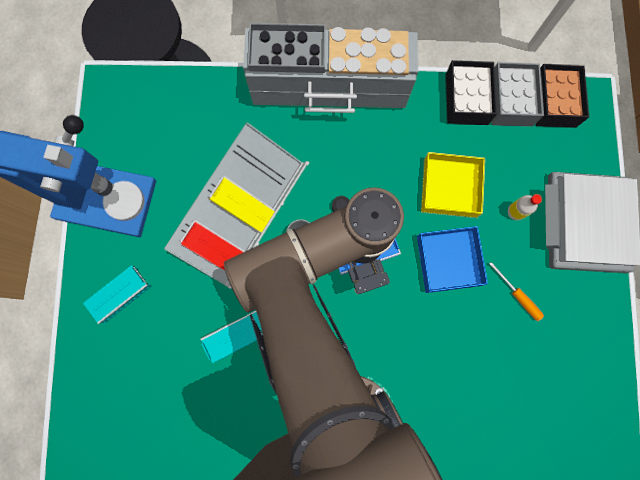

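The top view shows the tin held level over the mat at about (370,255), clear of cup and rings, with the other tins unmoved. I lower until there is contact.

```bash
python3 -m inch '0 -0.0066 0.06 0.0016 0 0;0 -0.0066 0.12 0.0016 0 0;0 -0.0066 0.16 0.0016 0 0;0 -0.0066 0.175 0.0016 0 0;0 -0.0066 0.185 0.0016 0 0;0 -0.0066 0.185 0.0016 0 0;0 -0.0066 0.185 0.0016 0 0'
python3 -m inch '0 0 0.004 0 0 0;0 0 0.007 0 0 0;0 0 0.007 0 0 0'
python3 -m inch '0 0 0.004 0 0 0;0 0 0.007 0 0 0;0 0 0.007 0 0 0'
```

```text
clock: 8.28
tool_pos: [0.413, -0.0092, 0.0194]
orientation: [-179.6, -0.0, -70.0]
force: [0.2, 0.3, -3.6]
opening: 0.0616
gripper_force: 30.0
clock: 8.53
tool_pos: [0.4126, -0.0093, 0.0169]
orientation: [-179.7, -0.0, -70.0]
force: [0.3, 1.1, -3.3]
opening: 0.0616
gripper_force: 30.0
clock: 8.78
tool_pos: [0.4122, -0.0095, 0.0144]
orientation: [-179.7, -0.0, -70.0]
force: [-0.1, -0.1, -4.7]
opening: 0.0618
gripper_force: 30.0
```

```bash
python3 -m inch '0 0 0.003 0 0 0;0 0 0.005 0 0 0;0 0 0.005 0 0 0'
python3 -m inch '0 0 0.003 0 0 0;0 0 0.005 0 0 0;0 0 0.005 0 0 0'
```

```text
clock: 9.03
tool_pos: [0.4123, -0.0095, 0.0129]
orientation: [-179.7, -0.0, -70.0]
force: [-0.2, 0.0, -4.0]
opening: 0.0615
gripper_force: 30.0
clock: 9.28
tool_pos: [0.4122, -0.0095, 0.0114]
orientation: [-179.7, -0.0, -70.0]
force: [0.1, -0.3, -3.4]
opening: 0.0619
gripper_force: 30.0
```

```bash
python3 -m inch '0 0 0.003 0 0 0;0 0 0.005 0 0 0;0 0 0.005 0 0 0'
python3 -m inch '0 0 0.003 0 0 0;0 0 0.005 0 0 0;0 0 0.005 0 0 0'
```

```text
clock: 9.53
tool_pos: [0.4125, -0.0094, 0.0107]
orientation: [-179.7, -0.0, -70.0]
force: [-3.9, 2.7, 11.0]
opening: 0.0614
gripper_force: 30.0
clock: 9.78
tool_pos: [0.4126, -0.0095, 0.0102]
orientation: [-179.7, -0.1, -70.0]
force: [-9.7, 0.3, 33.4]
opening: 0.0621
gripper_force: 30.0
```

Contact on the mat. I ease off, release, and rise straight up.

```bash
python3 -m inch '0 0 -0.005 0 0 0;0 0 -0.005 0 0 0;0 0 -0.005 0 0 0'
python3 -m inch '0 0 0 0 0 0;0 0 0 0 0 0;0 0 0 0 0 0;0 0 0 0 0 0;0 0 0 0 0 0;0 0 0 0 0 0' -1
python3 -m inch '0 0 -0.04 0 0 0;0 0 -0.1 0 0 0;0 0 -0.2 0 0 0;0 0 -0.3 0 0 0;0 0 -0.4 0 0 0;0 0 -0.4 0 0 0;0 0 -0.4 0 0 0;0 0 -0.4 0 0 0'
python3 - <<'E'
from wfit import *
p0,R0,o=now();T=tin(-70,0);c=p0*[1,1,0]-T.apply([-.0205,.0016,0])
r,im,m=wristfit(c,-70,0)
print(m.sum(),r.fun,r.x,np.degrees(r.x[2]),c)
cv2.imwrite('pics/w2.png',im)
E
```

```text
clock: 10.03
tool_pos: [0.4127, -0.0093, 0.0103]
orientation: [-179.7, -0.0, -70.0]
force: [-2.6, 1.4, 7.9]
opening: 0.0615
gripper_force: 30.0
clock: 10.53
tool_pos: [0.4124, -0.0094, 0.0099]
orientation: [-179.7, -0.0, -70.0]
force: [-0.8, 0.1, 0.1]
opening: 0.0871
gripper_force: 0.0
clock: 11.2
tool_pos: [0.4114, -0.0096, 0.1297]
orientation: [-179.7, -0.0, -70.0]
force: [-0.0, 0.3, -0.4]
opening: 0.0877
gripper_force: 0.0
16496 9.124505965573377 [ 0.41703104 -0.03106235 -1.22485354 -0.0018522 ] -70.17893861533967 [ 0.41689359 -0.02945698  0.        ]
```

View pics/w2.png

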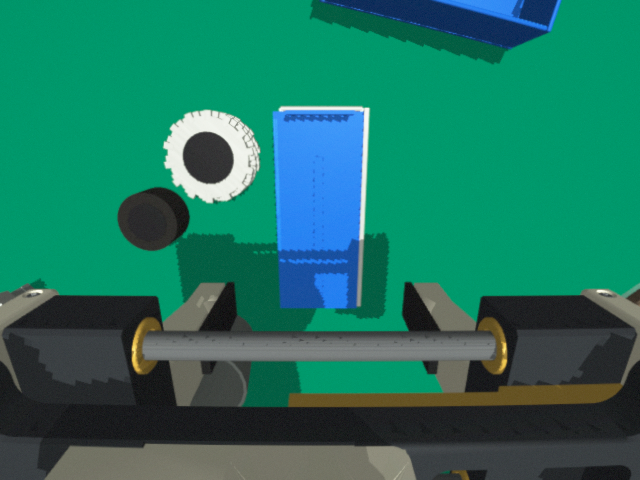

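The wrist view shows the tin standing level at (320,205) with its lid shut, and the rings and gaskets are clear. Next comes the lid push with closed fingers.

```bash
python3 - <<'E'
from go import *
p0,R0,o=now();T=tin(-70.2,0);c=np.array([.417,-.031,0]);RT=toolR(T)
P=[c+T.apply([x,.001,z]) for x,z in((.110,.115),(.110,.050),(.090,.050),(.014,.050))]
print(rel(p0,R0,P[0],RT));[print(rel(a,RT,b,RT)) for a,b in zip(P,P[1:])]
E
```

```text
[ 4.398e-01  3.400e-03  4.750e-02 -1.200e-03 -1.000e-04  1.000e-03]
[ 0.     -0.      0.2167  0.      0.      0.    ]
[-0.0667 -0.     -0.      0.      0.      0.    ]
[-0.2533 -0.     -0.      0.      0.      0.    ]
```

```bash
python3 -m inch '0.12 0 0 0 0 0;0.24 0 0 0 0 0;0.36 0.003 0 -0.001 0 0.001;0.44 0.003 0.02 -0.001 0 0.001;0.44 0.003 0.05 -0.001 0 0.001;0.44 0.003 0.1 -0.001 0 0.001;0.44 0.003 0.18 -0.001 0 0.001;0.44 0.003 0.262 -0.001 0 0.001;0.44 0.003 0.262 -0.001 0 0.001;0.44 0.003 0.262 -0.001 0 0.001' 1
python3 -m inch '-0.03 0 0 0 0 0;-0.06 0 0 0 0 0;-0.08 0 0 0 0 0;-0.1 0 0 0 0 0;-0.12 0 0 0 0 0;-0.14 0 0 0 0 0;-0.16 0 0 0 0 0;-0.18 0 0 0 0 0;-0.2 0 0 0 0 0;-0.2 0 0 0 0 0'
```

```text
clock: 12.08
tool_pos: [0.4546, -0.1339, 0.0498]
orientation: [179.8, 0.0, -70.2]
force: [0.6, -1.1, 0.5]
opening: 0.0266
gripper_force: 0.0
clock: 12.92
tool_pos: [0.4357, -0.0766, 0.0514]
orientation: [-179.9, -0.0, -70.2]
force: [0.9, 0.0, -0.2]
opening: 0.0006
gripper_force: 0.0
```

```bash
python3 -m inch '-0.02 0 0 0 0 0;-0.04 0 0 0 0 0;-0.06 0 0 0 0 0;-0.075 0 0 0 0 0;-0.09 0 0 0 0 0;-0.1 0 0 0 0 0;-0.11 0 0 0 0 0;-0.115 0 0 0 0 0;-0.115 0 0 0 0 0;-0.115 0 0 0 0 0'
python3 -m inch '0.02 0 0 0 0 0;0.04 0 0 0 0 0;0.04 0 -0.04 0 0 0;0.04 0 -0.1 0 0 0;0.0 0 -0.18 0 0 0;-0.05 0 -0.25 0 0 0;-0.1 0 -0.25 0 0 0;-0.1 0 -0.25 0 0 0;-0.1 0 -0.25 0 0 0' -1
python3 - <<'E'
from go import *
p0,R0,o=now();print(p0)
save('wrist','w3');print([(l['uv'],l['p']) for l in landmark_of('wrist','lip_blue')])
T=tin(-70.2,0);c=np.array([.417,-.031,0]);print(proj('wrist',[c+T.apply([x,.001,.053]) for x in(.075,.025,.005,0)]).round())
E
```

```text
clock: 13.75
tool_pos: [0.4244, -0.0449, 0.0514]
orientation: [-179.9, -0.0, -70.2]
force: [-0.1, -0.4, -0.4]
opening: 0.0002
gripper_force: 0.0
clock: 14.5
tool_pos: [0.4142, -0.0168, 0.1266]
orientation: [-179.8, -0.0, -70.1]
force: [-0.0, 0.8, 0.4]
opening: 0.0546
gripper_force: 0.0
[ 0.41422043 -0.01679796  0.12664112]
[([321.1, 226.1], 0.83)]
[[318. 123.]
 [318. 199.]
 [318. 226.]
 [318. 233.]]
```

View pics/w3.png

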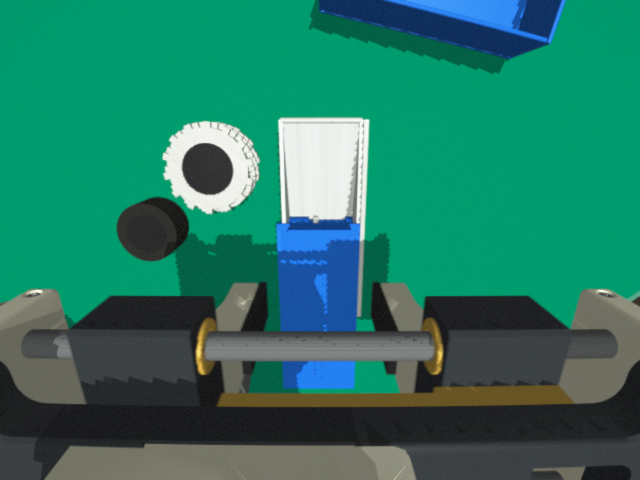

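The lid now stands about 70 mm open: the lip is at (321,226), which matches tin x 5 mm, and the tin has not moved. I regrasp at the grip point.

```bash
python3 - <<'E'
from go import *
p0,R0,o=now();T=tin(-70.2,0);c=np.array([.417,-.031,0]);RT=toolR(T)
print(o['opening'],rel(p0,R0,c+T.apply([-.0205,.0018,.0115]),RT))
for n in('tray_blue',):
  for cam in('top','side'):
    snapshot(cam);print(cam,[(l['uv'],l['p']) for l in landmark_of(cam,n)])
t=cv2.imread('pics/top0.png')
# tray rim corners from top picture quad at z=.05
for q in ([416.3,233.5],[478.8,225.2],[486.7,284.4],[424.2,292.8]): print(onz('top',q,.05).round(3))
print(proj('top',[[.40,-.254,0],[.405,-.257,0]]))
E
```

```text
0.06268739662749816 [-2.220e-02  5.000e-04  3.818e-01 -4.000e-04 -1.000e-04  0.000e+00]
top [([447.5, 262.2], 0.91)]
side []
[ 0.469 -0.165  0.05 ]
[ 0.493 -0.326  0.05 ]
[ 0.342 -0.341  0.05 ]
[ 0.319 -0.183  0.05 ]
[[446.99132536 263.47980124]
 [448.08187761 261.60029912]]
```

```bash
python3 -m inch '-0.0222 0 0 0 0 0;-0.0222 0 0 0 0 0;-0.0222 0.0005 0.08 0 0 0;-0.0222 0.0005 0.16 0 0 0;-0.0222 0.0005 0.24 0 0 0;-0.0222 0.0005 0.3 0 0 0;-0.0222 0.0005 0.35 0 0 0;-0.0222 0.0005 0.378 0 0 0;-0.0222 0.0005 0.378 0 0 0;-0.0222 0.0005 0.378 0 0 0' -1
python3 -m inch '0 0 0 0 0 0;0 0 0 0 0 0;0 0 0 0 0 0;0 0 0 0 0 0;0 0 0 0 0 0;0 0 0 0 0 0;0 0 0 0 0 0;0 0 0 0 0 0' 1
python3 -m inch '0 0 -0.05 0 0 0;0 0 -0.12 0 0 0;0 0 -0.2 0 0 0;0 0 -0.3 0 0 0;0 0 -0.38 0 0 0;0 0 -0.42 0 0 0;0 0 -0.42 0 0 0;0 0 -0.42 0 0 0'
python3 - <<'E'
from go import *
p0,R0,o=now();print(o['opening'],o['joint_pos'].round())
tip=np.array([.408,-.212,.065]);prev=None
for pt,up in((5,.03),(5,.0),(20,0),(35,0),(50,0)):
    T=tin(-84,pt);c=tip+[0,0,up]-T.apply([.075,.002,.042]);P=c+T.apply([-.0205,.0018,.0115]);RT=toolR(T)
    print(pt,P.round(3),rel(*(prev or (p0,R0)),P,RT), rel(p0,R0,P,RT)); prev=(P,RT)
save('wrist','w4')
E
```

```text
clock: 15.63
tool_pos: [0.4117, -0.0105, 0.0127]
orientation: [-180.0, -0.0, -70.2]
force: [0.4, 0.3, 0.7]
opening: 0.0879
gripper_force: 0.0
clock: 16.3
tool_pos: [0.4124, -0.0103, 0.0135]
orientation: [-179.8, -0.0, -70.2]
force: [0.1, 0.9, 6.5]
opening: 0.0617
gripper_force: 30.0
clock: 16.97
tool_pos: [0.4111, -0.0105, 0.1386]
orientation: [-179.9, 0.0, -70.2]
force: [-0.7, 0.1, -4.9]
opening: 0.0616
gripper_force: 30.0
0.06158696733296087 [ 26.  -0. -38.  -0. -52.  -7.]
5 [ 0.398 -0.115  0.073] [ 0.3118  0.1607  0.2184  0.0026 -0.0274  0.0765] [ 0.3118  0.1607  0.2184  0.0026 -0.0274  0.0765]
5 [ 0.398 -0.115  0.043] [ 0.0087 -0.      0.0996  0.      0.      0.    ] [ 0.3119  0.1609  0.3184  0.0026 -0.0274  0.0765]
20 [ 0.397 -0.112  0.069] [-0.0155 -0.     -0.0859  0.     -0.0833 -0.    ] [ 0.3041  0.1588  0.2315  0.0127 -0.1104  0.0759]
35 [ 0.398 -0.117  0.095] [-0.0155 -0.     -0.0859  0.     -0.0833 -0.    ] [ 0.3185  0.1622  0.1456  0.0227 -0.1933  0.0744]
50 [ 0.399 -0.128  0.119] [-0.0155  0.     -0.0859 -0.     -0.0833  0.    ] [ 0.354   0.1707  0.0663  0.0327 -0.2762  0.0719]
```

View pics/w4.png

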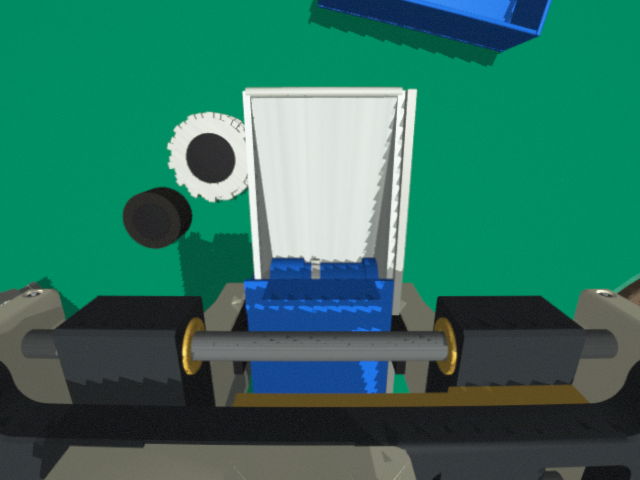

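The lid is held open: its lip is at (318,285), and a hub shows at (325,270). I carry the tin over the tray's near wall and tip it with the spout kept in place.

```bash
python3 -m inch '0.04 0.02 0.0 0 0 0.01;0.08 0.04 0.0 0 0 0.02;0.12 0.07 0.0 0 -0.005 0.03;0.17 0.09 0.04 0.001 -0.01 0.04;0.21 0.11 0.08 0.001 -0.015 0.05;0.25 0.13 0.12 0.002 -0.02 0.06;0.28 0.145 0.16 0.002 -0.025 0.07;0.312 0.161 0.2184 0.0026 -0.0274 0.0765;0.312 0.161 0.2184 0.0026 -0.0274 0.0765;0.312 0.161 0.2184 0.0026 -0.0274 0.0765'
python3 -m inch '-0.005 0 -0.029 0 -0.028 0;-0.01 0 -0.057 0 -0.056 0;-0.0155 0 -0.0859 0 -0.0833 0;-0.0155 0 -0.0859 0 -0.0833 0'
python3 -m inch '0.01 0 0.03 0 0 0;0.02 0 0.06 0 0 0;0.0342 0 0.09 0 0 0;0.0342 0 0.09 0 0 0'
python3 - <<'E'
from go import *
p0,R0,o=now();T=R0*R.from_euler('x',180,degrees=True);c=p0-T.apply([-.0205,.0018,.0115])
print('tip',c+T.apply([.075,.002,.042]),o['joint_pos'].round(),o['opening'])
E
```

```text
clock: 17.85
tool_pos: [0.3962, -0.1156, 0.0713]
orientation: [179.7, 4.9, -84.1]
force: [-1.1, -0.1, -3.8]
opening: 0.0615
gripper_force: 30.0
clock: 18.18
tool_pos: [0.3996, -0.1139, 0.1004]
orientation: [-179.9, 20.1, -84.0]
force: [1.8, -1.6, -3.7]
opening: 0.0615
gripper_force: 30.0
clock: 18.52
tool_pos: [0.3966, -0.112, 0.0685]
orientation: [179.8, 19.9, -83.9]
force: [0.9, -1.2, -2.4]
opening: 0.0613
gripper_force: 30.0
tip [ 0.40747915 -0.21161518  0.06460874] [ -9.  14. -27. -23. -57.  29.] 0.061313735980272156
```

```bash
python3 -m inch '-0.004 0 -0.021 0 -0.021 0;-0.008 0 -0.043 0 -0.042 0;-0.012 0 -0.064 0 -0.062 0;-0.0155 0 -0.0859 0 -0.0833 0;-0.0155 0 -0.0859 0 -0.0833 0;-0.0155 0 -0.0859 0 -0.0833 0'
python3 -m inch '-0.004 0 -0.021 0 -0.021 0;-0.008 0 -0.043 0 -0.042 0;-0.012 0 -0.064 0 -0.062 0;-0.0155 0 -0.0859 0 -0.0833 0;-0.0155 0 -0.0859 0 -0.0833 0;-0.0155 0 -0.0859 0 -0.0833 0;-0.0155 0 -0.0859 0 -0.0833 0;-0.0155 0 -0.0859 0 -0.0833 0;-0.0155 0 -0.0859 0 -0.0833 0'
python3 -m inch '-0.002 0 -0.012 0 -0.011 0;-0.004 0 -0.025 0 -0.022 0;-0.005 0 -0.029 0 -0.028 0;-0.005 0 -0.029 0 -0.028 0;-0.005 0 -0.029 0 -0.028 0;-0.005 0 -0.029 0 -0.028 0;-0.005 0 -0.029 0 -0.028 0;-0.005 0 -0.029 0 -0.028 0'
python3 - <<'E'
from go import *
p0,R0,o=now();print(o['joint_pos'].round());save('side','s2');im=cv2.imread('pics/s2.png')[210:410,200:480]
cv2.imwrite('pics/s2c.png',cv2.resize(im,None,fx=2.5,fy=2.5))
for n in('hub1',):print([(np.round(l['uv']),l['p']) for l in landmark_of('side',n)])
E
```

```text
clock: 19.02
tool_pos: [0.398, -0.1176, 0.0952]
orientation: [179.8, 34.9, -84.1]
force: [0.2, -0.4, -4.4]
opening: 0.0615
gripper_force: 30.0
clock: 19.77
tool_pos: [0.3995, -0.1274, 0.1207]
orientation: [-180.0, 49.8, -83.9]
force: [-0.3, -0.4, -3.9]
opening: 0.0616
gripper_force: 30.0
clock: 20.43
tool_pos: [0.4001, -0.1337, 0.1272]
orientation: [-180.0, 54.9, -83.9]
force: [0.5, -0.4, -2.5]
opening: 0.0621
gripper_force: 30.0
[-32.  30.  -6. -40. -94.  51.]
[(array([353., 355.]), 0.65), (array([347., 351.]), 0.64)]
```

View pics/s2c.png

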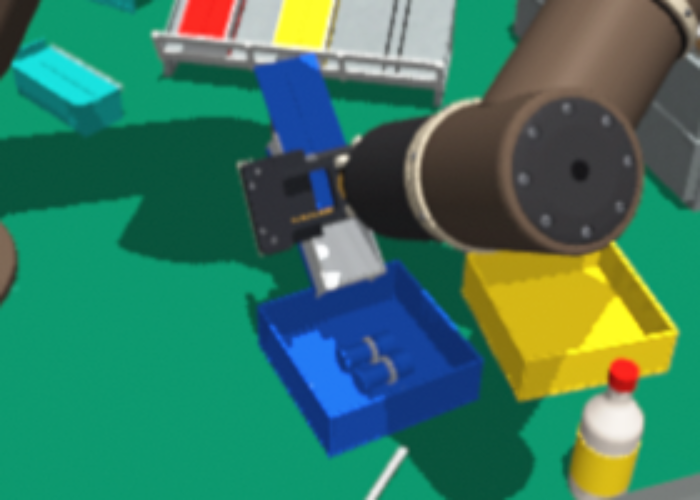

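Two hubs show in the tray at crop (358,352) and (383,372). The third is not in sight, so I tip a little further and look with the wrist camera.

```bash
python3 -m inch '-0.002 0 -0.012 0 -0.011 0;-0.004 0 -0.025 0 -0.022 0;-0.008 0 -0.045 0 -0.044 0;-0.008 0 -0.045 0 -0.044 0;-0.008 0 -0.045 0 -0.044 0;-0.008 0 -0.045 0 -0.044 0;-0.008 0 -0.045 0 -0.044 0;-0.008 0 -0.045 0 -0.044 0'
python3 - <<'E'
from go import *
f=[]
p0,R0,o=now();T=R0*R.from_euler('x',180,degrees=True);c=p0-T.apply([-.0205,.0018,.0115]);print('tip',c+T.apply([.075,.002,.042]))
save('side','s3');print([(np.round(l['uv']),l['p']) for l in landmark_of('side','hub1')])
save('wrist','w5');print([(np.round(l['uv']),l['p'],onz('wrist',l['uv'],.015).round(3)) for l in landmark_of('wrist','hub1')])
save('top','t5');print([(np.round(l['uv']),l['p']) for l in landmark_of('top','hub1')])
for i in range(10): snapshot('wrist');f.append(get_obs()['force'][2])
print(np.mean(f),np.std(f))
a=cv2.imread('pics/w5.png');b=cv2.resize(cv2.imread('pics/s3.png')[290:400,290:400],None,fx=2.5,fy=2.5)
o=np.zeros((480,800,3),np.uint8);o[:400,:533]=cv2.resize(a,(533,400));o[:275,525:800]=b;cv2.imwrite('pics/m5.png',o)
E
```

```text
clock: 21.2
tool_pos: [0.4012, -0.1432, 0.1371]
orientation: [-179.9, 62.8, -83.9]
force: [-1.1, 0.2, -2.9]
opening: 0.0614
gripper_force: 30.0
tip [ 0.40894429 -0.2135879   0.06614131]
[(array([354., 358.]), 0.74), (array([346., 348.]), 0.52), (array([424., 343.]), 0.4)]
[]
[]
-3.1213393988752247 0.5469859493920249
```

View pics/m5.png

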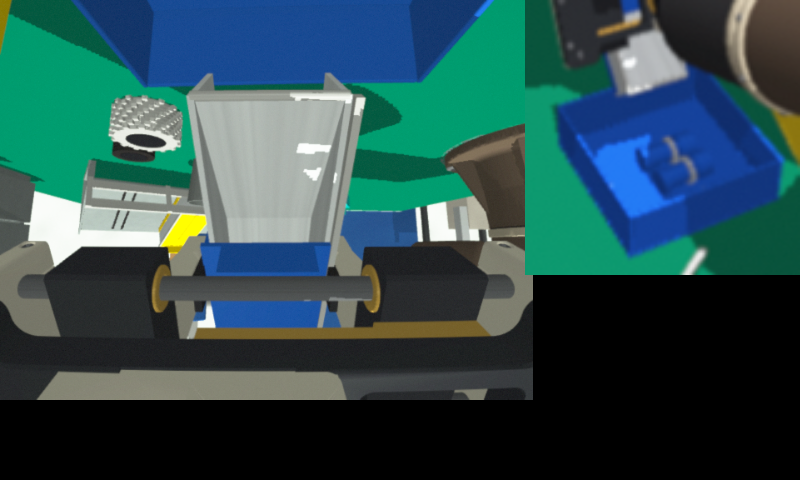

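The wrist view shows the ramp empty, with nothing in the spout at (275,170). The side view still shows two hubs and the near wall hides part of the floor. I level partly, to 25°, and raise the tin so the wrist camera can look into the tray.

```bash
python3 - <<'E'
from go import *
p0,R0,o=now()
T=tin(-84,27);tip=np.array([.408,-.19,.15]);c=tip-T.apply([.075,.002,.042]);P=c+T.apply([-.0205,.0018,.0115]);print(P,rel(p0,R0,P,toolR(T)))
E
```

```text
[ 0.39745928 -0.09162506  0.16618039] [-1.667e-01 -6.000e-03  1.094e-01  2.000e-04  1.994e-01  1.000e-04]
```

```bash
python3 -m inch '-0.06 0 -0.03 0 0 0;-0.119 0 -0.06 0 0 0;-0.13 -0.002 -0.03 0 0.03 0;-0.14 -0.003 0.0 0 0.06 0;-0.15 -0.004 0.03 0 0.09 0;-0.155 -0.005 0.06 0 0.12 0;-0.16 -0.006 0.09 0 0.16 0;-0.1667 -0.006 0.1094 0 0.1994 0;-0.1667 -0.006 0.1094 0 0.1994 0;-0.1667 -0.006 0.1094 0 0.1994 0'
python3 - <<'E'
from go import *
p0,R0,o=now();save('wrist','w6');save('side','s6');a=cv2.imread('pics/w6.png')
print([(np.round(l['uv']),l['p'],onz('wrist',l['uv'],.015).round(3)) for l in landmark_of('wrist','hub1')])
f=[]
for i in range(12): snapshot('wrist');f.append(get_obs()['force'][2])
print(np.mean(f))
b=cv2.resize(cv2.imread('pics/s6.png')[290:400,290:400],None,fx=2.5,fy=2.5)
o=np.zeros((400,800,3),np.uint8);o[:400,:533]=cv2.resize(a,(533,400));o[:275,525:800]=b;cv2.imwrite('pics/m6.png',o)
E
```

```text
clock: 22.83
tool_pos: [0.3969, -0.0889, 0.1678]
orientation: [-179.8, 27.0, -83.5]
force: [-0.4, -0.1, -2.9]
opening: 0.062
gripper_force: 30.0
[]
-3.1349517414822805
```

View pics/m6.png

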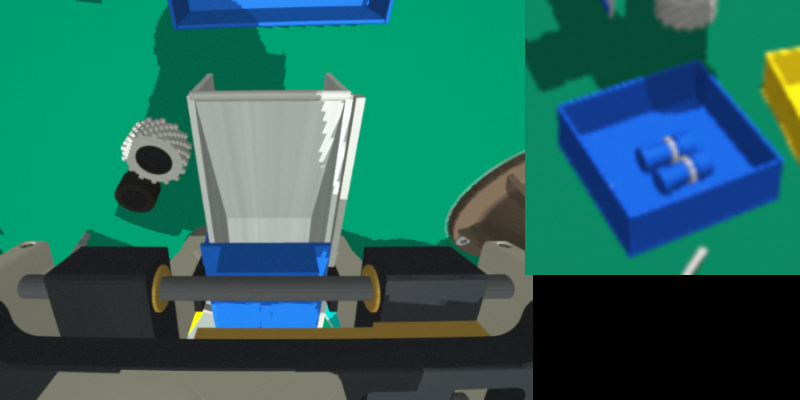

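The side view clearly shows two hubs in the tray, at crop (665,150) and (683,172). That was also one picture over the viewing limit of 10, so from here I look by numbers only. I search the tray in the top view for zinc rings.

```bash
python3 - <<'E'
from go import *
for cam in('top','side'):
    im=snapshot(cam);print(cam,[(np.round(b['rect']),round(b['p'],2)) for b in boxes_of(cam,'hub1')],[(np.round(l['uv']),round(l['p'],2)) for l in landmark_of(cam,'hub1')])
    hs=cv2.cvtColor(im,cv2.COLOR_RGB2HSV)
    tr=np.array([[.404+sx*.075*np.cos(.12)-sy*.075*np.sin(.12),-.256+sx*.075*np.sin(.12)+sy*.075*np.cos(.12),.05] for sx,sy in((1,1),(1,-1),(-1,-1),(-1,1))])
    q=proj(cam,tr);print('rim',q.round().tolist())
    m=np.zeros(im.shape[:2],np.uint8);cv2.fillConvexPoly(m,q.astype(int),1)
    m=cv2.erode(m,np.ones((3,3)))
    g=(m>0)&(hs[...,1]<110)&(hs[...,2]>60)
    n,l,st,ce=cv2.connectedComponentsWithStats(g.astype(np.uint8))
    for i in range(1,n): print('grey',st[i],ce[i].round(1))
    print('in-tray mean',im[m>0].mean(0).round(),'blue frac',((hs[...,0]>100)&(hs[...,0]<125)&(hs[...,1]>110))[m>0].mean().round(2))
E
```

```text
top [] [(array([474., 255.]), 0.52)]
rim [[419.0, 233.0], [477.0, 227.0], [486.0, 286.0], [427.0, 292.0]]
grey [ 420  228   59   64 2997] [449.2 258.9]
in-tray mean [111.  99.  93.] blue frac 0.07
side [(array([270., 184.,  32.,  39.]), 0.7), (array([333., 341.,  28.,  19.]), 0.57), (array([340., 349.,  24.,  15.]), 0.53), (array([309., 390.,  56.,  70.]), 0.17)] [(array([353., 358.]), 0.66), (array([347., 350.]), 0.53)]
rim [[358.0, 313.0], [391.0, 353.0], [328.0, 376.0], [300.0, 330.0]]
grey [346 345  13  18  57] [352.4 353.3]
in-tray mean [ 27.  83. 180.] blue frac 0.96
```

```bash
python3 - <<'E'
from go import *
for uv in((353,358),(347,350)):print('side hub',onz('side',uv,.015).round(3),proj('top',onz('side',uv,.015)).round())
h3=onz('top',(474,255),.015);print('top hub',h3.round(3),'in side',proj('side',h3).round())
im=snapshot('top');print(im[240:272:3,462:486:3].tolist())
p0,R0,o=now();print(p0,(R0.inv().apply([0,.12,.0])/.3).round(4))
E
```

```text
side hub [ 0.418 -0.278  0.015] [[457. 256.]]
side hub [ 0.414 -0.25   0.015] [[447. 257.]]
top hub [ 0.421 -0.322  0.015] in side [[362. 372.]]
[[[121, 106, 93], [118, 101, 89], [116, 100, 88], [116, 99, 87], [61, 56, 55], [40, 38, 40], [138, 132, 118], [119, 113, 103]], [[120, 103, 89], [119, 102, 88], [116, 100, 88], [115, 99, 88], [62, 56, 54], [46, 44, 48], [45, 45, 45], [143, 135, 123]], [[122, 105, 91], [120, 103, 90], [120, 103, 90], [117, 100, 89], [71, 64, 59], [45, 46, 47], [48, 45, 49], [45, 47, 46]], [[121, 104, 91], [121, 103, 91], [119, 102, 88], [119, 101, 89], [82, 70, 63], [46, 46, 48], [44, 43, 45], [41, 42, 45]], [[122, 106, 92], [120, 102, 90], [119, 101, 89], [117, 102, 88], [81, 69, 62], [40, 41, 42], [42, 40, 45], [38, 36, 41]], [[122, 106, 93], [119, 103, 91], [120, 103, 88], [117, 101, 87], [85, 72, 60], [37, 35, 33], [26, 44, 76], [0, 153, 156]], [[122, 104, 91], [120, 104, 91], [119, 100, 88], [119, 103, 91], [93, 97, 133], [21, 54, 110], [20, 53, 105], [36, 160, 214]], [[122, 104, 90], [118, 101, 90], [121, 104, 89], [118, 101, 89], [95, 100, 136], [24, 98, 186], [17, 53, 106], [5, 119, 170]], [[120, 103, 90], [120, 103, 91], [120, 104, 90], [118, 102, 90], [100, 93, 100], [31, 117, 212], [10, 48, 102], [54, 131, 228]], [[121, 104, 91], [121, 104, 92], [116, 100, 86], [118, 102, 90], [125, 104, 88], [27, 84, 159], [17, 52, 106], [13, 55, 125]], [[122, 105, 92], [120, 103, 90], [119, 103, 89], [116, 100, 88], [108, 90, 72], [28, 90, 170], [18, 51, 104], [10, 46, 97]]]
[ 0.3974681  -0.09154092  0.16628426] [-0.3544 -0.0421  0.1805]
```

```bash
python3 -m inch '-0.06 -0.007 0.03 0 0 0;-0.12 -0.014 0.06 0 0 0;-0.18 -0.021 0.09 0 0 0;-0.24 -0.028 0.12 0 0 0;-0.3 -0.036 0.15 0 0 0;-0.3544 -0.0421 0.1805 0 0 0;-0.3544 -0.0421 0.1805 0 0 0;-0.3544 -0.0421 0.1805 0 0 0'
python3 - <<'E'
from go import *
im=snapshot('top');print([(np.round(b['rect']),round(b['p'],2)) for b in boxes_of('top','hub1')],[(np.round(l['uv']),round(l['p'],2),onz('top',l['uv'],.015).round(3)) for l in landmark_of('top','hub1')])
hs=cv2.cvtColor(im,cv2.COLOR_RGB2HSV);m=np.zeros(im.shape[:2],np.uint8);cv2.fillConvexPoly(m,np.array([[419,233],[477,227],[486,286],[427,292]]),1)
g=(m>0)&(hs[...,1]<150);n,l,st,ce=cv2.connectedComponentsWithStats(g.astype(np.uint8))
for i in range(1,n):
    if st[i,4]>3: print('grey',st[i],ce[i].round(1))
b=(hs[...,0]>100)&(hs[...,0]<125)&(hs[...,1]>110);print('blue',b[m>0].mean())
E
```

```text
clock: 24.6
tool_pos: [0.3972, 0.0291, 0.1665]
orientation: [-180.0, 27.0, -83.8]
force: [0.4, -0.2, -3.3]
opening: 0.0616
gripper_force: 30.0
[(array([468., 243.,  10.,  21.]), 0.59), (array([442., 246.,  12.,  22.]), 0.52), (array([452., 246.,  15.,  22.]), 0.49)] [(array([472., 256.]), 0.67, array([ 0.419, -0.316,  0.015])), (array([445., 257.]), 0.44, array([ 0.415, -0.245,  0.015]))]
grey [419 227  61  26 983] [446.3 238.3]
grey [442 253  21   6  48] [452.  255.6]
grey [467 253  11   3  24] [472.1 253.9]
blue 0.6953880143606739
```

All three hubs lie in the tray, with rings at top (445,256), (457,256) and (472,254). Now I stand the tin back on the mat.

```bash
python3 - <<'E'
from go import *
p0,R0,o=now();P=np.array([.4120,-.0098,.10]);print(rel(p0,R0,P,toolR(tin(-70.2,0))))
E
```

```text
[ 0.2162 -0.0349  0.1377 -0.0179  0.1492 -0.0751]
```

```bash
python3 -m inch '0.04 -0.007 0.027 -0.0036 0.0298 -0.015;0.086 -0.014 0.055 -0.0072 0.0597 -0.03;0.13 -0.021 0.083 -0.0107 0.0895 -0.045;0.173 -0.028 0.11 -0.0143 0.1194 -0.06;0.2162 -0.0349 0.1377 -0.0179 0.1492 -0.0751;0.2162 -0.0349 0.1377 -0.0179 0.1492 -0.0751;0.2162 -0.0349 0.1377 -0.0179 0.1492 -0.0751'
python3 -m inch '0 0 0.07 0 0 0;0 0 0.14 0 0 0;0 0 0.2 0 0 0;0 0 0.24 0 0 0;0 0 0.265 0 0 0;0 0 0.275 0 0 0;0 0 0.275 0 0 0;0 0 0.275 0 0 0'
```

```text
clock: 25.33
tool_pos: [0.4105, -0.0091, 0.0992]
orientation: [179.8, 0.1, -70.1]
force: [1.0, 0.8, -3.7]
opening: 0.0616
gripper_force: 30.0
clock: 26.0
tool_pos: [0.4129, -0.0096, 0.018]
orientation: [-179.9, 0.1, -70.4]
force: [0.0, 0.6, -3.3]
opening: 0.0617
gripper_force: 30.0
```

```bash
python3 -m inch '0 0 0.004 0 0 0;0 0 0.008 0 0 0;0 0 0.008 0 0 0'
python3 -m inch '0 0 0.003 0 0 0;0 0 0.005 0 0 0;0 0 0.005 0 0 0'
```

```text
clock: 26.25
tool_pos: [0.4131, -0.0094, 0.016]
orientation: [-179.9, -0.0, -70.2]
force: [1.5, -4.5, 6.4]
opening: 0.0617
gripper_force: 30.0
clock: 26.5
tool_pos: [0.4134, -0.0093, 0.0147]
orientation: [-179.8, -0.0, -70.2]
force: [1.2, -6.8, 7.8]
opening: 0.0617
gripper_force: 30.0
```

```bash
python3 -m inch '0 0 0.002 0 0 0;0 0 0.003 0 0 0;0 0 0.003 0 0 0'
python3 -m inch '0 0 0 0 0 0;0 0 0 0 0 0;0 0 0 0 0 0;0 0 0 0 0 0;0 0 0 0 0 0;0 0 0 0 0 0' -1
python3 -m inch '0 0 -0.04 0 0 0;0 0 -0.1 0 0 0;0 0 -0.2 0 0 0;0 0 -0.3 0 0 0;0 0 -0.4 0 0 0;0 0 -0.5 0 0 0;0 0 -0.5 0 0 0;0 0 -0.5 0 0 0;0 0 -0.5 0 0 0'
python3 - <<'E'
from go import *
im=snapshot('top');print(im.mean())
for cam,n in(('top','hub1'),('side','hub1'),('side','tin_blue'),('wrist','tin_blue'),('wrist','lip_blue')):
    snapshot(cam);print(cam,n,[(np.round(l['uv']),round(l['p'],2)) for l in landmark_of(cam,n)])
T=tin(-70.2,0);c=np.array([.417,-.031,0])
print(proj('wrist',[c,c+T.apply([.005,.001,.053])]).round(),proj('side',c).round())
for n in('tin_yellow','tin_red','ring_stack','cup','gaskets'):print(n,[(np.round(l['uv'])) for l in landmark_of('side',n)[:1]])
E
```

```text
clock: 26.75
tool_pos: [0.4136, -0.0093, 0.0139]
orientation: [-179.8, -0.0, -70.2]
force: [2.1, -6.3, 9.8]
opening: 0.0617
gripper_force: 30.0
clock: 27.25
tool_pos: [0.4119, -0.0092, 0.0126]
orientation: [-180.0, 0.0, -70.2]
force: [-0.5, -0.1, -0.6]
opening: 0.0873
gripper_force: 0.0
clock: 28.0
tool_pos: [0.4115, -0.0094, 0.1623]
orientation: [-180.0, 0.0, -70.2]
force: [-0.4, 0.0, -0.3]
opening: 0.0878
gripper_force: 0.0
111.73263780381944
top hub1 [(array([447., 258.]), 0.69), (array([456., 254.]), 0.56), (array([475., 254.]), 0.51)]
side hub1 [(array([343., 350.]), 0.57), (array([354., 355.]), 0.49)]
side tin_blue [(array([318., 302.]), 0.91), (array([229., 253.]), 0.78), (array([241., 212.]), 0.72)]
wrist tin_blue [(array([318., 195.]), 0.66)]
wrist lip_blue [(array([318., 197.]), 0.82)]
[[320. 198.]
 [319. 204.]] [[320. 298.]]
tin_yellow [array([326., 218.])]
tin_red [array([287., 215.])]
ring_stack [array([350., 293.])]
cup [array([316., 265.])]
gaskets [array([355., 279.])]
```

The tin stands upright and released where expected, three hubs show in the tray, and the bystanders are unmoved. I hand in.

```bash
python3 -c "from plant import *;print(close_job())"
```

```text
the job is handed in; nothing more can be done
None
```

The job is handed in, with no verdict returned: all three hubs showed in the blue tray and the empty tin stands released on the mat, but I viewed 11 pictures, one over the limit of 10.

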